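# Fetch the sample pot from behind the reagent bottles and put it on the balance

## Task

The small white sample pot at the back of the grey bottle stand is boxed in by three brown bottles: first move all three bottles, standing upright, into the empty steel tray, leaving the pot where it is. Then, with the bottles still in the tray, set the pot on the middle of the balance pan, and only after that put each bottle back upright on the very spot in the stand where it stood at the start. Do not tip the bottles or the pot over, and do not disturb the beaker, the mortar or the timer.

Things in the scene. Friction and masses are not known exactly. Their poses are not given: they have to be found in the camera images.
- widecap_center (a point): Round brown glass bottle with a black screw cap almost as wide as the body; body 52 mm in diameter with straight sides up to 96 mm, cap 49 mm in diameter above that, 118 mm high in all, about 0.24 kg. Point: on its axis, half-way up (59 mm above its underside); z up. It stands in one of the stand's three bottle places (which one varies).
- square_center (a point): Square brown glass bottle, body 48 x 48 mm with straight sides up to 98 mm, narrow black cap 32 mm in diameter on top, 120 mm high in all, about 0.22 kg. Point: on its axis, half-way up (60 mm above its underside); z up, x and y square to its flat sides. In one of the three bottle places, its sides nearly parallel to the stand's.
- stoppered_center (a point): Slimmer round brown glass bottle with a sloping shoulder, narrow neck and a flat clear glass stopper; body 47 mm in diameter with straight sides up to 92 mm, stopper 32 mm in diameter, 120 mm high in all, about 0.20 kg. Point: on its axis, half-way up (60 mm above its underside); z up. In one of the three bottle places.
- pot_center (a point): Squat white plastic pot with a screw lid, 42 mm in diameter (lid, the top 13 mm: 44 mm), 45 mm high, 0.08 kg. Point: on its axis, half-way up (22.5 mm above its underside); z up. It stands at the back of the stand in the middle, the back wall about 10 mm clear behind it and bottles close on its left, right and front.
- stand: Grey plastic bottle stand, fixed, 140 mm deep (its x) by 214 mm wide (its y). Origin: centre of its underside, on the bench; x points to its back wall (away from the robot), z up. Floor 5 mm thick, so things in it stand 5 mm above the bench; back wall at +x, 5 mm thick, its top 50 mm above the bench; side rims 15 mm high; front open. At the start the pot is near x 35, y 0 mm, and the bottles near (-22, 0), (35, 57) and (35, -57) mm in this frame, each within about 3 mm.
- tray: Low empty steel tray for setting the bottles aside, fixed, 260 mm (its x) by 130 mm (its y), rim 16 mm high, walls and floor 4 mm thick, so things in it stand 4 mm above the bench. Origin: centre of its underside; z up. It stands to the left or right of the stand, the balance on the other side.
- pan (a point): The balance: a white bench balance 190 x 170 mm, 54 mm high, fixed, with a round steel pan 110 mm in diameter that does not sink. Point: centre of the pan's top face, 66 mm above the bench; z up.
- beaker: Empty clear glass beaker, 62 mm in diameter, 68 mm high, to be left alone. Origin: centre of its underside.
- mortar: White ceramic mortar bowl, 72 mm in diameter, 45 mm high, to be left alone. Origin: centre of its underside.
- timer: White bench timer with a grey display lying flat, 45 x 65 mm, 30 mm high, to be left alone. Origin: centre of its underside.
Not all that is in view belongs to the job. What is shaped like the part that bears square_center but blue or green is not meant.

How it is judged:
By the outcome, as a careful person would: the job done as asked, in the order asked, and still so for the second after the job is handed in, with the robot touching nothing.
It also fails if it takes over 144 s, if anything falls off the work surface, if the arm or the gripper's body presses on something with over 40 N, if the wrist force passes 120 N, or if a joint passes its speed limit or range.

## Robot

A 6-joint arm with a two-finger parallel gripper is mounted at the origin on the work surface. World frame = base frame: x ahead of the robot, y to its left, z up, the work surface at z = 0. Lengths are in m, angles in rad, forces in N, time in s.
With the tool pointing down it reaches from about 0.325 to 0.85 m from the base axis. Payload 15.5 kg.
Tool frame: the origin (TCP) lies at the centre of the arm's flange, where the gripper is bolted on; the fingertips stand 191 mm ahead of it and the grasp point (between the pads) lies 172 mm ahead of it (tcp_to_tips is the distance from the TCP to the fingertips, in m); z points along the fingers, y is the line along which they close (so a half turn about z gives the same grasp; the last joint's range is limited). The gripper opens to 91 mm and grips with 3 to 60 N. Pads are 32 mm wide; open, the fingers measure 118 mm over their backs; the gripper's body (76 mm by 178 mm) begins 60 mm behind the grasp point.
Start: joints at [-1.363, 0.494, 1.345, -0, 1.302, -0.096], TCP at [0.187, -0.596, 0.405] pointing down, gripper open.
Joint ranges: [-2.91, 2.91], [-0.82, 2.16], [0.22, 2.67], [-1.22, 4.37], [0.12, 2.79], [-3.08, 3.08]. Speed limits (rad/s): [1.89, 1.89, 2.57, 3.01, 3.01, 3.01].

## Interface

Orientations are given as a unit quaternion [w, x, y, z].
In Python, from plant import * gives the robot as it stands.
- The arm moves only by the tool servo_tool, never from a script. Its argument "commands" is one flat list of numbers, 7 for each row, row after row: the shift along the tool's x, y, z in m, then the turn, a rotation vector about the tool's x, y, z in rad, then the finger opening in m, from 0 to 0.0912. In form: [dx, dy, dz, ax, ay, az, fingers, dx, dy, dz, ax, ay, az, fingers, ...]. A call has 1 to 12 rows; each row shifts and turns the commanded pose from where the row before left it, along the tool's axes as they then stand; what a row does not reach is not made up. A row lasts 1/10 s, in which the tool goes at most 50 mm and 8.59 degrees, less where a joint would pass 70% of its speed; a pose out of reach is approached as far as the arm can. A call with a gripper value outside its range is refused whole. The fingers move at their own pace and stop on an object; "grip_force" is the grip in N (left out, the last holds). Time passes only in rows, so rows that do not move let the fingers close. It gives the time, the measured TCP pose, the force, the opening and the grip force at its end, in the units of the state.
- get_obs(): the state, without advancing time (a new reading comes with each control period).
- get_image(name): name is "scene" or "top" or "wrist"; returns (picture, depth): 420x560x3 uint8, blue, green, red; 420x560 float32, m along the optical axis (not along the pixel's ray), 0 where there is no reading.
- get_calibration(name): a dict with "K" (3x3 intrinsics, pixels), "world_to_cam" (4x4, takes a point from world to camera coordinates). Camera axes: x right, y down, z forward; pixel columns grow to the right and rows downward; lengths in m; the calibration is good to about 2 mm. A picture is of the moment at which its call begins: read the wrist's pose just before it. get_calibration takes no time and is no camera call; for the wrist camera it gives the pose at the moment of the call.
- finish_job(): hands the job in; it is judged then, once.
The state is a dict: "clock": time; "joint_positions": joint angles; "dq": joint speeds; "joint_torque": joint torques, N m; "tcp_pos": TCP position; "tool_rot": TCP orientation; "ft_force": force on the tool from outside, world axes, zero at the start; "wrist_torque": the same for the moment, N m; "width": finger opening in m; "grasp_force": force on a finger pad.
Only numpy, scipy, OpenCV 4.12 (cv2) and the standard library are available. Lean on these libraries where they do the work, as an engineer would, in place of code of your own. Each camera call takes 0.05 s, during which the arm holds its last target. There are 200 camera calls.

## Working session

There is one attempt and no reset: what is moved stays moved. The work goes in short steps, Python scripts to look and compute and a tool call to move; the robot and the scene stay as the last step left them, time stands still between calls to the robot, and variables do not carry over. Pictures are saved under pics/ and viewed, at most 14 in all, crops included, and the job is handed in when it is done.

Besides the shell and the picture viewer there is one more tool, called after "Request:" by a JSON object that holds its "method" and its "body". servo_tool: Moves the arm, as the interface text tells. Its arguments: {"type":"object","properties":{"commands":{"type":"array","items":{"type":"number"}},"grip_force":{"type":"number"}},"required":["commands"]}

```bash
ls; mkdir -p pics; python3 - <<'E'
from plant import *
import cv2,numpy as np
o=get_obs();print(o)
for n in("scene","top"):
    p,d=get_image(n);cv2.imwrite(f"pics/{n}0.png",p);np.savez(f"pics/{n}0.npz",p=p,d=d);c=get_calibration(n);print(n,c)
print(get_calibration("wrist"))
E
```

```text
pics
{'clock': 0.0, 'joint_positions': array([-1.36248867e+00,  4.94203881e-01,  1.34614547e+00, -3.87294113e-05,
        1.30252919e+00, -9.54835654e-02]), 'dq': array([ 3.81499471e-03, -2.17320458e-03, -5.09030422e-04, -1.04232580e-03,
       -3.28209903e-05, -6.93050843e-05]), 'joint_torque': array([ 8.64815433e-03, -8.78794670e+01, -3.81848931e+01,  7.13612745e-02,
        5.30990737e-02, -9.94431093e-05]), 'tcp_pos': array([ 0.18693701, -0.59622465,  0.4041204 ]), 'tool_rot': array([-6.40870435e-04,  9.88485042e-01,  1.51317242e-01, -5.48897131e-05]), 'ft_force': array([0.95040254, 0.40102252, 0.69360005]), 'wrist_torque': array([0.01324122, 0.00988889, 0.03518054]), 'grasp_force': 0.0, 'width': 0.09119593776271905}
scene {'K': array([[524.97283307,   0.        , 275.64786797],
       [  0.        , 524.97283307, 205.943031  ],
       [  0.        ,   0.        ,   1.        ]]), 'world_to_cam': array([[ 0.45024835,  0.89289517, -0.00382575, -0.26786585],
       [ 0.61203668, -0.31173765, -0.72679484, -0.31710951],
       [-0.65014424,  0.32489668, -0.68684396,  1.64484832],
   
[... 305 characters left out ...]
    [-0.9924562 , -0.02835673, -0.11927525,  0.5718782 ],
       [ 0.11960061, -0.01006288, -0.99277109,  1.09580561],
       [ 0.        ,  0.        ,  0.        ,  1.        ]])}
{'K': array([[292.74635252,   0.        , 283.4141634 ],
       [  0.        , 292.74635252, 209.24322291],
       [  0.        ,   0.        ,   1.        ]]), 'world_to_cam': array([[ 2.99529586e-01, -9.54087001e-01,  1.46580088e-04,
        -6.26128202e-01],
       [-9.11568478e-01, -2.86135805e-01,  2.95244324e-01,
        -3.40122528e-02],
       [-2.81646830e-01, -8.85680280e-02, -9.55421775e-01,
         3.92860345e-01],
       [ 0.00000000e+00,  0.00000000e+00,  0.00000000e+00,
         1.00000000e+00]])}
```

View pics/top0.png

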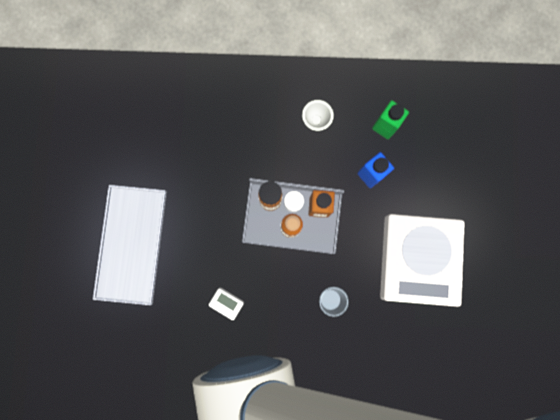

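View pics/scene0.png

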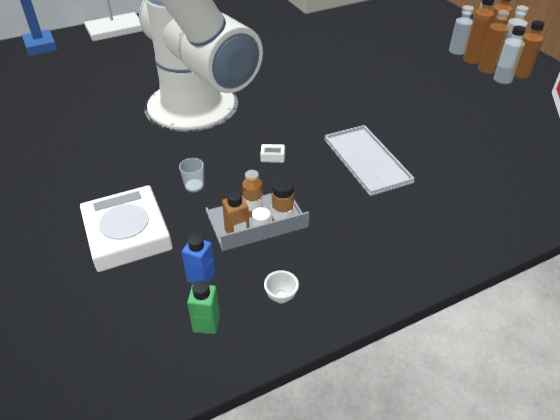

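The top view shows the tray at (130,245), the stand at (293,216) and the balance pan at (427,250). In the stand are the wide-cap bottle at (270,190), the square brown one at (322,203), the stoppered one in front at (292,225) and the pot at (294,201). There are three square bottles: brown (322,203), blue (376,170) and green (390,120). The brown one in the stand fits the description. I'll measure and crop to confirm.

```bash
cat > h.py <<'E'
import numpy as np,cv2
from plant import *
def ray(c,u,v,z):
    K,T=c["K"],c["world_to_cam"];R,t=T[:3,:3],T[:3,3]
    d=R.T@np.linalg.inv(K)@np.array([u,v,1.]);o=-R.T@t
    return (o+d*(z-o[2])/d[2])[:2]
def cloud(c,d):
    K,T=c["K"],c["world_to_cam"];v,u=np.mgrid[:d.shape[0],:d.shape[1]]
    P=np.stack([(u-K[0,2])/K[0,0]*d,(v-K[1,2])/K[1,1]*d,d],-1)
    return (P-T[:3,3])@T[:3,:3]
E
python3 - <<'E'
from h import *
f=np.load("pics/top0.npz");p,d=f["p"],f["d"];c=get_calibration("top");P=cloud(c,d);P[d==0]=np.nan
def reg(u0,u1,v0,v1,z0,z1,name):
    m=np.zeros(d.shape,bool);m[v0:v1,u0:u1]=1
    m&=(P[...,2]>z0)&(P[...,2]<z1);Q=P[m]
    if len(Q)<5: print(name,len(Q));return
    r=cv2.minAreaRect((Q[:,:2]*1000).astype(np.float32))
    print(name,len(Q),"mean",Q.mean(0).round(4),"rect",np.round(r[0],1),np.round(r[1],1),round(r[2],1))
reg(250,290,170,215,.11,.14,"wide");reg(305,345,180,225,.11,.14,"sqcap");reg(305,345,180,225,.09,.106,"sqbody")
reg(275,310,205,240,.115,.14,"stop");reg(280,306,188,212,.04,.06,"pot")
reg(240,350,175,260,.04,.055,"wall");reg(235,350,175,260,.003,.02,"stand");reg(85,175,180,310,.002,.03,"tray")
reg(395,460,220,280,.061,.075,"pan");reg(375,475,205,315,.045,.06,"bal");reg(315,355,280,325,.01,.09,"beaker");reg(295,340,95,140,.02,.06,"mortar");reg(200,250,280,330,.02,.05,"timer")
cr=cv2.resize(p[160:270,230:420],None,fx=4,fy=4,interpolation=cv2.INTER_CUBIC);cv2.imwrite("pics/crop0.png",cr)
E
```

```text
wide 428 mean [0.591  0.0173 0.1227] rect [592.1  16.9] [48.1 46. ] 3.0
sqcap 191 mean [ 0.5781 -0.095   0.1242] rect [578.5 -95.1] [30.6 31.4] 17.4
sqbody 294 mean [ 0.5765 -0.0936  0.1018] rect [578.9 -95.5] [48.1 48.5] 86.6
stop 180 mean [ 0.5286 -0.0308  0.1246] rect [529.  -30.5] [29.4 29. ] 1.5
pot 308 mean [ 0.585  -0.0353  0.0498] rect [591.9 -40.7] [42.8 63.6] 52.4
wall 593 mean [ 0.597  -0.0403  0.0492] rect [564.2 -35.1] [212.  119.3] 85.0
stand 3440 mean [ 0.5374 -0.0309  0.0065] rect [554.7 -34.7] [195.7 266. ] 1.6
tray 6803 mean [0.4778 0.3356 0.0058] rect [482.  337.3] [300.6 206.6] 3.1
pan 1963 mean [ 0.4821 -0.3271  0.066 ] rect [ 482.6 -327.5] [106.7 108.9] 1.6
bal 4630 mean [ 0.452  -0.3217  0.0539] rect [ 461.8 -326.1] [171.  191.9] 87.1
beaker 341 mean [ 0.3626 -0.1332  0.0498] rect [ 366.6 -125.3] [59.5 59.9] 1.8
mortar 481 mean [ 0.7909 -0.087   0.0367] rect [785.5 -85.6] [69.2 69.8] 36.4
timer 604 mean [0.3536 0.1086 0.0302] rect [353.1 109. ] [64.7 45.3] 60.3
```

View pics/crop0.png

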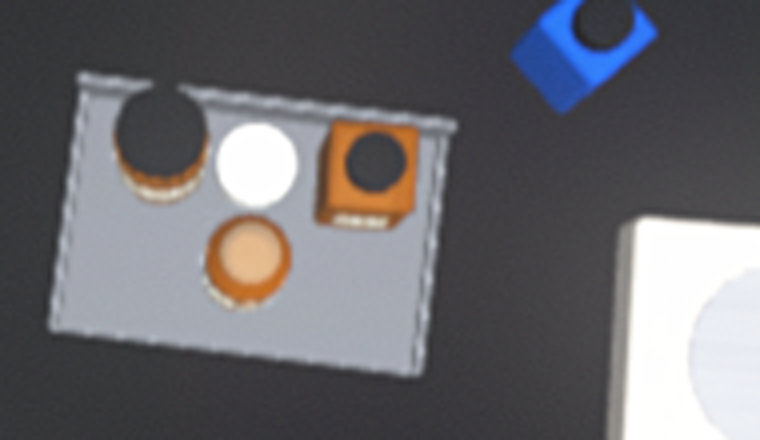

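The crop confirms it: brown square bottle at full-image (324,202), with pot, wide-cap and stoppered bottles beside it in the grey stand; blue is outside the stand.

```bash
cat >> h.py <<'E'
def tgt(x,y,z,azd):
    "print tool-frame turn and shift (after turn) to reach TCP xyz with tool x at world azimuth azd"
    from scipy.spatial.transform import Rotation as Ro
    o=get_obs();w,a,b,c=o["tool_rot"];M=Ro.from_quat([a,b,c,w]).as_matrix()
    A=np.radians(azd);N=np.array([[np.cos(A),np.sin(A),0],[np.sin(A),-np.cos(A),0],[0,0,-1]]).T
    N=np.column_stack([[np.cos(A),np.sin(A),0],[np.sin(A),-np.cos(A),0],[0,0,-1]])
    e=np.array([x,y,z])-o["tcp_pos"]
    print("turn",Ro.from_matrix(M.T@N).as_rotvec().round(4),"then shift mm",(N.T@e*1000).round(1),"t",round(o["clock"],2),"tcp",o["tcp_pos"].round(4),"w",round(o["width"],4))
E
sed -i '/\.T$/{/N=np.array/d}' h.py
python3 - <<'E'
from h import *
f=np.load("pics/top0.npz");p,d=f["p"],f["d"];c=get_calibration("top")
cr=lambda u,v:(230+u/4,160+v/4)
r=lambda uv,z:ray(c,*uv,z)
a,b=r(cr(80,75),.05),r(cr(455,122),.05);print("wall",a,b,np.linalg.norm(a-b),np.degrees(np.arctan2(*(a-b)[:2])))
a,b=r(cr(50,330),.015),r(cr(420,377),.015);print("front",a,b,np.linalg.norm(a-b),np.degrees(np.arctan2(*(a-b)[:2])))
print("pot",r(cr(257,165),.05))
hsv=cv2.cvtColor(p,cv2.COLOR_BGR2HSV)
m=((p.min(2)>70)).astype(np.uint8);m[:,:80]=0;m[:,180:]=0;m[:170]=0;m[315:]=0
q=cv2.boxPoints(cv2.minAreaRect(cv2.findNonZero(m)));Q=np.array([r(x,.016) for x in q]);print("tray",Q.round(3),Q.mean(0),np.linalg.norm(np.diff(Q,axis=0),axis=1),[np.degrees(np.arctan2(*(Q[i+1]-Q[i])[::-1])) for i in range(3)])
tgt(.529,-.0305,.40,-5.3)
E
```

```text
wall [0.63228426 0.06321948] [ 0.6117774  -0.14731546] 0.21153130228125303 5.563266106177526
front [0.49099495 0.07705403] [ 0.47012962 -0.13396515] 0.2120482366890411 5.646983137292605
pot [ 0.58432828 -0.03706639]
tray [[0.354 0.41 ]
 [0.623 0.391]
 [0.607 0.245]
 [0.338 0.269]] [0.4805736  0.32880159] [0.27010873 0.1463609  0.26984494] [np.float64(-4.143626423814728), np.float64(-96.55292573196746), np.float64(174.98192127286816)]Traceback (most recent call last):
  File "<stdin>", line 11, in <module>
  File "h.py", line 15, in tgt
    N=np.column_stack([[np.cos(A),np.sin(A),0],[np.sin(A),-np.cos(A),0],[0,0,-1]])
                               ^
NameError: name 'A' is not defined. Did you mean: 'a'?
```

```bash
python3 - <<'E'
s=open('h.py').read().replace("    N=np.column","    A=np.radians(azd);N=np.column")
open('h.py','w').write(s)
from h import *
tgt(.529,-.0305,.40,-5.5)
E
```

```text
turn [-1.100e-03  1.000e-04  3.998e-01] then shift mm [ 286.3 -595.9    4.2] t 0.1 tcp [ 0.1869 -0.5962  0.4042] w 0.0908
```

Request:
{"method": "servo_tool", "body": {"commands": [0, 0, 0, 0, 0, 0.1333, 0.091, 0, 0, 0, 0, 0, 0.1333, 0.091, 0, 0, 0, 0, 0, 0.1333, 0.091, 0.018, -0.037, 0, 0, 0, 0, 0.091, 0.018, -0.037, 0, 0, 0, 0, 0.091, 0.018, -0.037, 0, 0, 0, 0, 0.091, 0.018, -0.037, 0, 0, 0, 0, 0.091, 0.018, -0.037, 0, 0, 0, 0, 0.091, 0.018, -0.037, 0, 0, 0, 0, 0.091, 0.018, -0.037, 0, 0, 0, 0, 0.091, 0.018, -0.037, 0, 0, 0, 0, 0.091], "grip_force": 25}}

```text
clock: 1.2
tcp_pos: [0.3592, -0.314, 0.4046]
tool_rot: [-0.0, 0.999, -0.048, -0.0]
ft_force: [0.6, -0.8, 0.1]
width: 0.0909
grasp_force: 0.0
```

Request:
{"method": "servo_tool", "body": {"commands": [0.018, -0.037, 0, 0, 0, 0, 0.091, 0.018, -0.037, 0, 0, 0, 0, 0.091, 0.018, -0.037, 0, 0, 0, 0, 0.091, 0.018, -0.037, 0, 0, 0, 0, 0.091, 0.018, -0.037, 0, 0, 0, 0, 0.091, 0.018, -0.037, 0, 0, 0, 0, 0.091, 0.016, -0.037, 0, 0, 0, 0, 0.091, 0, 0, 0, 0, 0, 0, 0.091, 0, 0, 0, 0, 0, 0, 0.091]}}

```text
clock: 2.1
tcp_pos: [0.5071, -0.069, 0.4044]
tool_rot: [0.0, 0.999, -0.047, -0.0]
ft_force: [-0.6, -0.8, -0.1]
width: 0.091
grasp_force: 0.0
```

```bash
python3 - <<'E'
from h import *
tgt(.529,-.0305,.40,-5.5)
c=get_calibration("wrist");p,d=get_image("wrist");cv2.imwrite("pics/w1.png",p)
P=cloud(c,d);P[d==0]=np.nan
z=P[...,2]
for a,b in((.112,.14),(.09,.107),(.043,.056)):
    m=((z>a)&(z<b)).astype(np.uint8);n,l,s,ce=cv2.connectedComponentsWithStats(m)
    for i in range(1,n):
        if s[i,4]>150:
            Q=P[l==i];r=cv2.minAreaRect((Q[:,:2]*1000).astype(np.float32))
            print(a,s[i,4],ce[i].round(),Q.mean(0).round(4),np.round(r[0],1),np.round(r[1],1),round(r[2],1))
E
```

```text
turn [0.0001 0.0007 0.0019] then shift mm [ 18.1 -40.4   4.4] t 2.1 tcp [ 0.5071 -0.069   0.4044] w 0.091
0.112 1204 [450.  14.] [ 0.6568 -0.2165  0.1205] [ 656.5 -218.2] [32.  22.1] 79.4
0.112 2715 [177. 124.] [0.5951 0.0127 0.1238] [594.8  13.9] [48.2 47.2] 84.9
0.112 1089 [308. 127.] [ 0.5818 -0.0983  0.1263] [581.7 -98.3] [30.1 31.4] 85.3
0.112 937 [242. 190.] [ 0.5325 -0.0347  0.126 ] [531.8 -34.3] [30.8 30.7] 57.7
0.09 1704 [428.  30.] [ 0.652  -0.2094  0.0987] [ 660.8 -218.7] [48.4 47.3] 41.2
0.09 337 [205. 122.] [ 0.5944 -0.0051  0.0994] [594.8   0.8] [51.1 25.5] 0.7
0.09 1601 [305. 125.] [ 0.583  -0.0974  0.1038] [581.5 -98.5] [47.7 48. ] 87.2
0.09 750 [249. 176.] [ 0.54   -0.0399  0.1007] [534.4 -35.5] [46.1 40.2] 60.1
0.043 242 [396.  50.] [ 0.6471 -0.2004  0.0496] [ 646.6 -201.2] [46.6  4.3] 37.6
0.043 1142 [252.  90.] [ 0.6225 -0.0475  0.0506] [622.9 -43.5] [213.3   5.1] 84.6
0.043 1270 [248. 124.] [ 0.5884 -0.0393  0.0512] [588.4 -38.7] [42.9 42.5] 84.5
0.043 7036 [476. 190.] [ 0.4876 -0.2945  0.0543] [ 465.8 -328.5] [169.9 189.1] 87.1
0.043 161 [332. 274.] [ 0.394  -0.1227  0.0493] [ 389.2 -122.9] [19.4 52.9] 16.5
```

```bash
python3 - <<'E'
from h import *
f=np.load("pics/scene0.npz");d=f["d"];P=cloud(get_calibration("scene"),d);P[d==0]=np.nan
z=P[...,2]
for a,b in((.114,.14),(.04,.056),(.06,.075)):
    m=((z>a)&(z<b)&(P[...,0]>.4)&(P[...,0]<.7)).astype(np.uint8);n,l,s,ce=cv2.connectedComponentsWithStats(m)
    for i in range(1,n):
        if s[i,4]>60:
            Q=P[l==i];r=cv2.minAreaRect((Q[:,:2]*1000).astype(np.float32))
            print(a,s[i,4],ce[i].round(),Q.mean(0).round(4),np.round(r[0],1),np.round(r[1],1),round(r[2],1))
E
```

```text
0.114 130 [251. 175.] [ 0.5348 -0.0318  0.1254] [532.8 -30.6] [30.3 32.1] 72.7
0.114 318 [282. 186.] [0.5984 0.0155 0.1233] [595.7  16.4] [47.3 50. ] 11.3
0.114 161 [234. 197.] [ 0.5846 -0.0965  0.1246] [581.9 -95.3] [31.4 32.5] 75.3
0.114 167 [195. 240.] [ 0.6635 -0.2164  0.1208] [ 662.3 -216.3] [30.4 30.9] 56.0
0.04 1658 [126. 234.] [ 0.5113 -0.331   0.0527] [ 480.6 -326.4] [170.1 165.4] 86.8
0.04 997 [261. 220.] [ 0.6055 -0.0426  0.0485] [584.2 -37.3] [213.   89.1] 84.7
0.04 141 [199. 269.] [ 0.6781 -0.221   0.048 ] [ 677.9 -217.8] [63.7 35.1] 84.2
0.06 91 [252. 198.] [ 0.5479 -0.0374  0.0672] [546.1 -34.2] [45.7 22.6] 73.9
0.06 105 [283. 208.] [0.6116 0.0095 0.0672] [606.1   9.3] [52.3 27. ] 55.0
0.06 1364 [123. 221.] [ 0.4868 -0.3273  0.0679] [ 484.  -326.5] [110.1 110.2] 38.9
0.06 116 [236. 221.] [ 0.5996 -0.1012  0.067 ] [ 594.3 -105.6] [62.1 31.9] 47.2
0.06 139 [199. 262.] [ 0.6772 -0.2191  0.0674] [ 677.4 -217.1] [63.9 32.4] 85.7
```

Request:
{"method": "servo_tool", "body": {"commands": [0.02, -0.039, 0, 0, 0, 0.002, 0.091, 0, 0, 0, 0, 0, 0, 0.091, 0, 0, 0, 0, 0, 0, 0.091]}}

```text
clock: 2.45
tcp_pos: [0.5305, -0.0333, 0.4046]
tool_rot: [0.0, 0.999, -0.049, -0.0]
ft_force: [-0.0, 0.1, -0.4]
width: 0.0908
grasp_force: 0.0
```

```bash
cat > look.py <<'E'
from h import *
import sys
o=get_obs();c=get_calibration("wrist");p,d=get_image("wrist");cv2.imwrite(f"pics/{sys.argv[1]}.png",p)
P=cloud(c,d);P[d==0]=np.nan;z=P[...,2]
print(o["clock"],o["tcp_pos"].round(4))
for a,b in((.113,.145),(.09,.107),(.059,.075),(.043,.056)):
    m=((z>a)&(z<b)).astype(np.uint8);n,l,s,ce=cv2.connectedComponentsWithStats(m)
    for i in range(1,n):
        if s[i,4]>200:
            Q=P[l==i];r=cv2.minAreaRect((Q[:,:2]*1000).astype(np.float32))
            print(a,s[i,4],ce[i].round(),Q.mean(0).round(4),np.round(r[0],1),np.round(r[1],1),round(r[2],1))
E
python3 look.py w2
```

```text
2.45 [ 0.5305 -0.0333  0.4046]
0.113 1598 [494.  35.] [ 0.6611 -0.2169  0.1208] [ 661.5 -218.7] [31.3 31.8] 3.2
0.113 2460 [221. 147.] [0.5954 0.0134 0.1241] [594.7  14. ] [47.9 47.8] 83.7
0.113 1081 [349. 150.] [ 0.5824 -0.0975  0.1258] [582.  -98.2] [30.6 30.9] 87.2
0.113 894 [282. 211.] [ 0.533  -0.0341  0.126 ] [532.1 -34.2] [31.2 30.7] 50.7
0.09 2042 [466.  44.] [ 0.6602 -0.2083  0.0987] [ 661.2 -218.7] [48.7 47.9] 41.0
0.09 210 [244. 137.] [ 0.6008 -0.0044  0.1   ] [5.99e+02 4.00e-01] [50.7 22.6] 17.2
0.09 1478 [340. 145.] [ 0.5848 -0.0944  0.1035] [581.5 -98.7] [48.4 48. ] 87.4
0.09 717 [282. 194.] [ 0.5422 -0.0351  0.1007] [535.3 -34.2] [45.5 39.1] 81.9
0.059 506 [439.  57.] [ 0.6565 -0.2012  0.0672] [ 661.7 -202.6] [31.7 63.6] 88.3
0.059 4827 [531. 211.] [ 0.4854 -0.3147  0.0677] [ 482.  -311.4] [109.6  72. ] 9.6
0.059 209 [360. 326.] [ 0.3471 -0.118   0.0661] [ 349.9 -114.9] [45.5 12.8] 56.6
0.043 361 [431.  60.] [ 0.6567 -0.2013  0.0496] [ 661.3 -202.4] [31.  63.3] 88.7
0.043 978 [283. 110.] [ 0.6231 -0.044   0.0513] [623.1 -43.6] [212.7   4.2] 84.4
0.043 1198 [282. 143.] [ 0.5885 -0.0389  0.0512] [588.1 -38.8] [42.9 42.6] 20.0
0.043 5027 [490. 196.] [ 0.502  -0.2753  0.0539] [ 487.3 -294.9] [100.5 149.9] 86.8
```

View pics/w2.png

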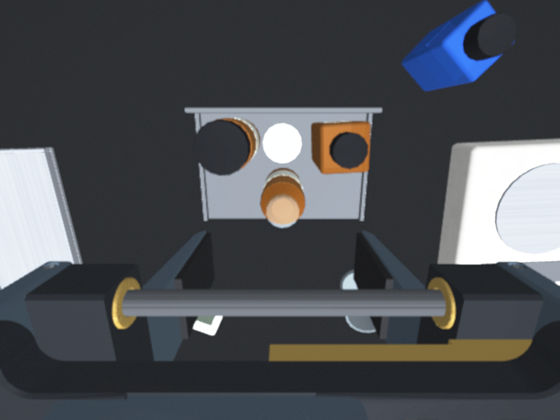

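The wrist view shows the stoppered bottle at (282,211) between the fingertips (left inner edge about 210, right about 357). The pot is at (282,143), the wide-cap bottle at (221,147) and the square one at (349,150). The cameras differ by about 3 mm in y, so I'll check the wrist camera against the fingertips, whose position is known.

```bash
python3 - <<'E'
from h import *
o=get_obs();c=get_calibration("wrist");p,d=get_image("wrist")
P=cloud(c,d);P[d==0]=np.nan
A=np.radians(-5.6);t=o["tcp_pos"]
N=np.column_stack([[np.cos(A),np.sin(A),0],[np.sin(A),-np.cos(A),0],[0,0,-1]])
Q=(P-t)@N
for za,zb in((.13,.15),(.15,.17),(.17,.185),(.185,.196)):
    for s in(-1,1):
        m=(Q[...,2]>za)&(Q[...,2]<zb)&(abs(Q[...,0])<.06)&(s*Q[...,1]>.02)&(s*Q[...,1]<.08)
        if m.sum()>5:
            q=Q[m]*1000;print(za,s,m.sum(),"x",np.percentile(q[:,0],[1,50,99]).round(1),"y",np.percentile(q[:,1],[1,50,99]).round(1),"zmax",q[:,2].max().round(1))
E
```

```text
0.13 -1 1317 x [-16.1  14.5  18.2] y [-56.1 -46.8 -43.7] zmax 150.0
0.13 1 1306 x [-16.1  14.   18.2] y [46.6 49.6 59. ] zmax 150.0
0.15 -1 755 x [-7.8 14.9 18.1] y [-54.4 -44.3 -43.7] zmax 169.9
0.15 1 762 x [-7.9 14.8 18.1] y [46.7 47.3 57.3] zmax 170.0
0.17 -1 500 x [-15.1   9.2  18.1] y [-52.8 -44.2 -43.7] zmax 185.0
0.17 1 492 x [-15.1   8.8  18. ] y [46.8 47.3 55.8] zmax 185.0
0.185 -1 124 x [-15.5   6.4  17.8] y [-50.3 -44.2 -43.8] zmax 190.4
0.185 1 118 x [-15.5   6.6  17.8] y [46.9 47.3 53.7] zmax 190.8
```

Request:
{"method": "servo_tool", "body": {"commands": [0, -0.0015, 0.03, 0, 0, 0, 0.091, 0, 0, 0.03, 0, 0, 0, 0.091, 0, 0, 0.03, 0, 0, 0, 0.091, 0, 0, 0.03, 0, 0, 0, 0.091, 0, 0, 0.02, 0, 0, 0, 0.08, 0, 0, 0.0125, 0, 0, 0, 0.07, 0, 0, 0, 0, 0, 0, 0.06, 0, 0, 0, 0, 0, 0, 0.055, 0, 0, 0, 0, 0, 0, 0.05, 0, 0, 0, 0, 0, 0, 0.045, 0, 0, 0, 0, 0, 0, 0.04, 0, 0, 0, 0, 0, 0, 0.04], "grip_force": 25}}

```text
clock: 3.75
tcp_pos: [0.5311, -0.0314, 0.2531]
tool_rot: [0.0, 0.999, -0.049, 0.001]
ft_force: [-0.3, -2.2, 8.0]
width: 0.0468
grasp_force: 25.0
```

Request:
{"method": "servo_tool", "body": {"commands": [0, 0, -0.015, 0, 0, 0, 0.04, 0, 0, -0.03, 0, 0, 0, 0.04, 0, 0, -0.035, 0, 0, 0, 0.04, 0, 0, -0.035, 0, 0, 0, 0.04, 0, 0, -0.025, 0, 0, 0, 0.04, 0, 0, -0.01, 0, 0, 0, 0.04, -0.006, -0.013, 0, 0, 0, 0, 0.04, -0.012, -0.026, 0, 0, 0, 0, 0.04, -0.015, -0.032, 0, 0, 0, 0, 0.04, -0.016, -0.034, 0, 0, 0, 0, 0.04, -0.016, -0.034, 0, 0, 0, 0, 0.04, -0.016, -0.034, 0, 0, 0, 0, 0.04]}}

```text
clock: 4.95
tcp_pos: [0.4656, 0.1506, 0.4007]
tool_rot: [0.0, 0.999, -0.049, -0.001]
ft_force: [1.4, -0.1, -0.7]
width: 0.0467
grasp_force: 25.0
```

Request:
{"method": "servo_tool", "body": {"commands": [-0.016, -0.034, 0, 0, 0, 0, 0.04, -0.016, -0.034, 0, 0, 0, 0, 0.04, -0.016, -0.034, 0, 0, 0, 0, 0.04, -0.015, -0.032, 0, 0, 0, 0, 0.04, -0.012, -0.026, 0, 0, 0, 0, 0.04, -0.006, -0.013, 0, 0, 0, 0, 0.04, -0.003, -0.0075, 0, 0, 0, 0, 0.04, 0, 0, 0, 0, 0, 0, 0.04]}}

```text
clock: 5.75
tcp_pos: [0.4009, 0.337, 0.4015]
tool_rot: [0.0, 0.999, -0.049, -0.0]
ft_force: [0.4, -0.3, -0.9]
width: 0.0465
grasp_force: 25.0
```

```bash
python3 - <<'E'
from h import *
tgt(.401,.337,.2515,-5.6)
o=get_obs();print(o["grasp_force"],o["ft_force"])
f,d=get_image("wrist");cv2.imwrite("pics/w3.png",f)
E
```

```text
turn [0.0007 0.0008 0.0005] then shift mm [ 1.0e-01 -1.0e-01  1.5e+02] t 5.75 tcp [0.4009 0.337  0.4015] w 0.0465
24.9668151140213 [ 0.36832231 -0.25762902 -0.90831492]
```

View pics/w3.png

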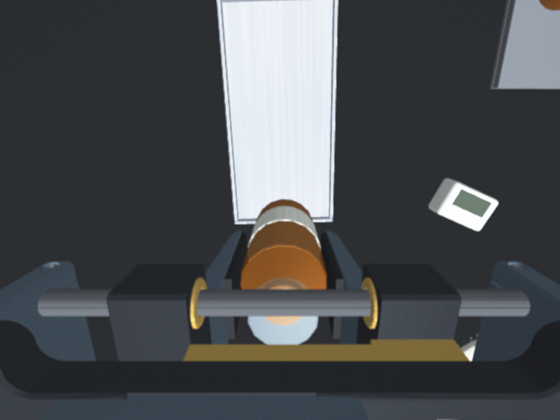

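The wrist view shows the stoppered bottle held at (285,260), with the tray ahead and its near rim at row 222. I'll check that rim's position.

```bash
python3 - <<'E'
from h import *
c=get_calibration("wrist")
for uv in((235,222),(333,220),(219,2),(338,2)):print(uv,ray(c,*uv,.016).round(4))
c=get_calibration("top")
for uv in((108,185),(165,189),(152,304),(94,300)):print(uv,ray(c,*uv,.016).round(4))
c=get_calibration("scene")
for uv in((325,137),(368,127),(412,180),(374,190)):print(uv,ray(c,*uv,.016).round(4))
E
```

```text
(235, 222) [0.3605 0.403 ]
(333, 220) [0.3505 0.2732]
(219, 2) [0.6109 0.3835]
(338, 2) [0.5986 0.256 ]
(108, 185) [0.6142 0.3901]
(165, 189) [0.6087 0.2592]
(152, 304) [0.3482 0.2741]
(94, 300) [0.3536 0.4036]
(325, 137) [0.358  0.2765]
(368, 127) [0.3725 0.4128]
(412, 180) [0.6216 0.3803]
(374, 190) [0.6094 0.271 ]
```

Request:
{"method": "servo_tool", "body": {"commands": [0, 0, 0.02, 0, 0, 0, 0.04, 0, 0, 0.035, 0, 0, 0, 0.04, 0, 0, 0.035, 0, 0, 0, 0.04, 0, 0, 0.03, 0, 0, 0, 0.04, 0, 0, 0.02, 0, 0, 0, 0.04, 0, 0, 0.007, 0, 0, 0, 0.04, 0, 0, 0.002, 0, 0, 0, 0.04, 0, 0, 0, 0, 0, 0, 0.04, 0, 0, 0, 0, 0, 0, 0.055, 0, 0, 0, 0, 0, 0, 0.07, 0, 0, 0, 0, 0, 0, 0.085, 0, 0, 0, 0, 0, 0, 0.085]}}

```text
clock: 7.0
tcp_pos: [0.4012, 0.3368, 0.2536]
tool_rot: [-0.0, 0.999, -0.049, 0.0]
ft_force: [-0.1, 0.5, -0.3]
width: 0.076
grasp_force: 0.0
```

Request:
{"method": "servo_tool", "body": {"commands": [0, 0, -0.02, 0, 0, 0, 0.091, 0, 0, -0.035, 0, 0, 0, 0.091, 0, 0, -0.045, 0, 0, 0, 0.091, 0, 0, -0.045, 0, 0, 0, 0.091, 0, 0, -0.005, 0, 0, 0, 0.091, 0, 0, 0, 0, 0, 0, 0.091]}}

```text
clock: 7.6
tcp_pos: [0.4013, 0.3368, 0.4046]
tool_rot: [-0.001, 0.999, -0.049, 0.001]
ft_force: [-0.5, -0.4, 0.2]
width: 0.0911
grasp_force: 0.0
```

```bash
python3 - <<'E'
from h import *
tgt(.5935,.0162,.252,-5.6)
f,d=get_image("wrist");cv2.imwrite("pics/w4.png",f)
E
```

```text
turn [-0.0019 -0.0023 -0.0003] then shift mm [222.6 300.3 152.6] t 7.6 tcp [0.4013 0.3368 0.4046] w 0.0911
```

View pics/w4.png

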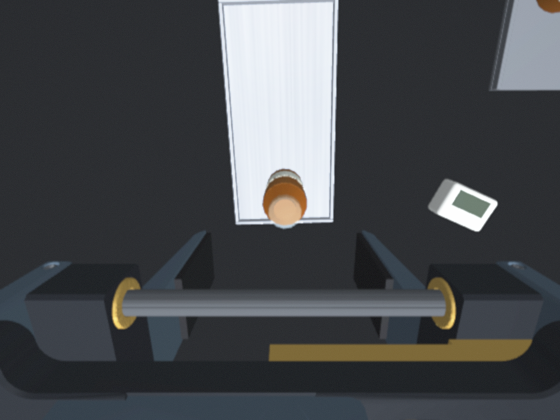

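The stoppered bottle stands in the tray at (285,200). Next is the wide-cap bottle.

Request:
{"method": "servo_tool", "body": {"commands": [0.012, 0.016, 0, 0, 0, 0, 0.091, 0.025, 0.034, 0, 0, 0, 0, 0.091, 0.025, 0.034, 0, 0, 0, 0, 0.091, 0.025, 0.034, 0, 0, 0, 0, 0.091, 0.025, 0.034, 0, 0, 0, 0, 0.091, 0.025, 0.034, 0, 0, 0, 0, 0.091, 0.025, 0.034, 0, 0, 0, 0, 0.091, 0.025, 0.034, 0, 0, 0, 0, 0.091, 0.02, 0.027, 0, 0, 0, 0, 0.091, 0.0155, 0.0193, 0, 0, 0, 0, 0.091, 0, 0, 0, 0, 0, 0, 0.091]}}

```text
clock: 8.75
tcp_pos: [0.5943, 0.0136, 0.401]
tool_rot: [0.0, 0.999, -0.05, -0.001]
ft_force: [0.4, 0.0, -0.3]
width: 0.091
grasp_force: 0.0
```

```bash
python3 - <<'E'
from h import *
tgt(.5935,.0162,.252,-5.6)
E
python3 look.py w5 | grep -E "^(0.113|0.09|0.043)"
```

```text
turn [ 0.0005  0.0024 -0.003 ] then shift mm [ -1.   -2.5 149. ] t 8.75 tcp [0.5943 0.0136 0.401 ] w 0.091
0.113 1253 [542. 111.] [ 0.6619 -0.2149  0.1206] [ 661.2 -216.2] [31.4 26.8] 10.1
0.113 2122 [281. 211.] [0.5965 0.0141 0.124 ] [594.9  14.3] [47.8 48.2] 30.2
0.113 1040 [401. 213.] [ 0.5836 -0.0966  0.1252] [582.3 -98.3] [31.2 30.8] 83.9
0.09 1919 [514. 110.] [ 0.6635 -0.2078  0.0985] [ 661.9 -218.3] [47.9 47.9] 40.7
0.09 252 [281. 186.] [0.6142 0.0118 0.0996] [608.3  12.3] [50.2 23.9] 81.8
0.09 1321 [387. 200.] [ 0.5901 -0.0908  0.1024] [582.4 -98.1] [47.8 47. ] 87.9
0.043 600 [364.  18.] [ 0.7649 -0.0867  0.046 ] [767.1 -86. ] [68.1 27.9] 84.0
0.043 324 [525.   8.] [ 0.7565 -0.2432  0.0495] [ 756.8 -242.8] [38.1  2.9] 58.5
0.043 417 [474. 111.] [ 0.6638 -0.2019  0.0495] [ 663.8 -203.2] [33.1 64. ] 83.5
0.043 1047 [331. 164.] [ 0.6236 -0.0457  0.0505] [623.3 -44.3] [213.    5.5] 84.3
0.043 1078 [327. 193.] [ 0.5895 -0.0384  0.0512] [588.6 -38.5] [42.8 42.6] 88.2
0.043 2587 [522. 224.] [ 0.5284 -0.2687  0.0534] [ 517.7 -277.7] [64.  91.7] 86.2
```

Request:
{"method": "servo_tool", "body": {"commands": [-0.001, -0.0025, 0.03, 0, 0, 0, 0.091, 0, 0, 0.03, 0, 0, 0, 0.091, 0, 0, 0.03, 0, 0, 0, 0.091, 0, 0, 0.03, 0, 0, 0, 0.09, 0, 0, 0.02, 0, 0, 0, 0.08, 0, 0, 0.0095, 0, 0, 0, 0.075, 0, 0, 0, 0, 0, 0, 0.065, 0, 0, 0, 0, 0, 0, 0.06, 0, 0, 0, 0, 0, 0, 0.055, 0, 0, 0, 0, 0, 0, 0.05, 0, 0, 0, 0, 0, 0, 0.045, 0, 0, 0, 0, 0, 0, 0.045], "grip_force": 25}}

```text
clock: 10.0
tcp_pos: [0.5928, 0.0186, 0.2546]
tool_rot: [-0.0, 0.999, -0.049, 0.001]
ft_force: [-0.3, -0.4, 7.4]
width: 0.0517
grasp_force: 24.9
```

```bash
python3 - <<'E'
from h import *
tgt(.561,.324,.4,-5.6)
E
```

```text
turn [-0.0001 -0.0018 -0.0005] then shift mm [ -61.5 -300.9 -145.4] t 10.0 tcp [0.5928 0.0186 0.2546] w 0.0517
```

Request:
{"method": "servo_tool", "body": {"commands": [0, 0, -0.015, 0, 0, 0, 0.045, 0, 0, -0.03, 0, 0, 0, 0.045, 0, 0, -0.035, 0, 0, 0, 0.045, 0, 0, -0.035, 0, 0, 0, 0.045, 0, 0, -0.022, 0, 0, 0, 0.045, 0, 0, -0.008, 0, 0, 0, 0.045, -0.0025, -0.012, 0, 0, 0, 0, 0.045, -0.005, -0.024, 0, 0, 0, 0, 0.045, -0.007, -0.034, 0, 0, 0, 0, 0.045, -0.007, -0.034, 0, 0, 0, 0, 0.045, -0.007, -0.034, 0, 0, 0, 0, 0.045, -0.007, -0.034, 0, 0, 0, 0, 0.045]}}

```text
clock: 11.2
tcp_pos: [0.5731, 0.1952, 0.3969]
tool_rot: [0.0, 0.999, -0.049, -0.001]
ft_force: [0.6, -0.2, -1.8]
width: 0.0521
grasp_force: 24.8
```

Request:
{"method": "servo_tool", "body": {"commands": [-0.007, -0.034, 0, 0, 0, 0, 0.045, -0.007, -0.034, 0, 0, 0, 0, 0.045, -0.006, -0.03, 0, 0, 0, 0, 0.045, -0.004, -0.02, 0, 0, 0, 0, 0.045, -0.002, -0.011, 0, 0, 0, 0, 0.045, 0, 0, 0, 0, 0, 0, 0.045, 0, 0, 0, 0, 0, 0, 0.045, 0, 0, 0, 0, 0, 0, 0.045]}}

```text
clock: 12.0
tcp_pos: [0.5609, 0.3232, 0.3985]
tool_rot: [0.0, 0.999, -0.05, -0.0]
ft_force: [-0.0, 0.2, -0.8]
width: 0.0521
grasp_force: 24.8
```

Request:
{"method": "servo_tool", "body": {"commands": [0, 0, 0.02, 0, 0, 0, 0.045, 0, 0, 0.035, 0, 0, 0, 0.045, 0, 0, 0.035, 0, 0, 0, 0.045, 0, 0, 0.03, 0, 0, 0, 0.045, 0, 0, 0.017, 0, 0, 0, 0.045, 0, 0, 0.006, 0, 0, 0, 0.045, 0, 0, 0.002, 0, 0, 0, 0.045, 0, 0, 0, 0, 0, 0, 0.045, 0, 0, 0, 0, 0, 0, 0.06, 0, 0, 0, 0, 0, 0, 0.075, 0, 0, 0, 0, 0, 0, 0.091, 0, 0, 0, 0, 0, 0, 0.091]}}

```text
clock: 13.2
tcp_pos: [0.5608, 0.3243, 0.2541]
tool_rot: [-0.0, 0.999, -0.049, 0.0]
ft_force: [0.4, -0.6, -0.3]
width: 0.081
grasp_force: 0.0
```

Request:
{"method": "servo_tool", "body": {"commands": [0, 0, 0, 0, 0, 0, 0.091, 0, 0, -0.02, 0, 0, 0, 0.091, 0, 0, -0.035, 0, 0, 0, 0.091, 0, 0, -0.045, 0, 0, 0, 0.091, 0, 0, -0.045, 0, 0, 0, 0.091, 0, 0, -0.005, 0, 0, 0, 0.091, 0, 0, 0, 0, 0, 0, 0.091, 0, 0, 0, 0, 0, 0, 0.091]}}

```text
clock: 14.0
tcp_pos: [0.5604, 0.3241, 0.4026]
tool_rot: [0.0, 0.999, -0.049, -0.001]
ft_force: [0.1, 0.4, -0.7]
width: 0.0911
grasp_force: 0.0
```

```bash
python3 - <<'E'
from h import *
tgt(.5803,-.0958,.252,-3)
E
```

```text
turn [ 0.0008  0.0014 -0.0458] then shift mm [ 41.8 418.2 150.6] t 14.0 tcp [0.5604 0.3241 0.4026] w 0.0911
```

Request:
{"method": "servo_tool", "body": {"commands": [0, 0, 0, 0, 0, -0.046, 0.091, 0.002, 0.018, 0, 0, 0, 0, 0.091, 0.0035, 0.036, 0, 0, 0, 0, 0.091, 0.004, 0.04, 0, 0, 0, 0, 0.091, 0.004, 0.04, 0, 0, 0, 0, 0.091, 0.004, 0.04, 0, 0, 0, 0, 0.091, 0.004, 0.04, 0, 0, 0, 0, 0.091, 0.004, 0.04, 0, 0, 0, 0, 0.091, 0.004, 0.04, 0, 0, 0, 0, 0.091, 0.004, 0.04, 0, 0, 0, 0, 0.091, 0.0035, 0.036, 0, 0, 0, 0, 0.091, 0.003, 0.03, 0, 0, 0, 0, 0.091]}}

```text
clock: 15.2
tcp_pos: [0.579, -0.08, 0.4024]
tool_rot: [-0.0, 1.0, -0.027, -0.001]
ft_force: [-0.4, 0.7, -0.1]
width: 0.0911
grasp_force: 0.0
```

Request:
{"method": "servo_tool", "body": {"commands": [0.0018, 0.0182, 0, 0, 0, 0, 0.091, 0, 0, 0, 0, 0, 0, 0.091, 0, 0, 0, 0, 0, 0, 0.091, 0, 0, 0, 0, 0, 0, 0.091]}}

```text
clock: 15.6
tcp_pos: [0.5806, -0.0946, 0.4034]
tool_rot: [-0.0, 1.0, -0.026, -0.0]
ft_force: [1.1, 0.1, -0.4]
width: 0.091
grasp_force: 0.0
```

```bash
python3 - <<'E'
from h import *
tgt(.5803,-.0958,.252,-3)
E
python3 look.py w6 | grep -E "^(0.113|0.09|0.043)"
```

```text
turn [-0.0004  0.0006  0.001 ] then shift mm [ -0.2   1.2 151.4] t 15.6 tcp [ 0.5806 -0.0946  0.4034] w 0.091
0.113 1201 [420. 115.] [ 0.6618 -0.2177  0.121 ] [ 661.5 -218.9] [31.3 30.6] 86.4
0.113 934 [286. 210.] [ 0.5835 -0.0986  0.1255] [582.4 -98.4] [30.5 31. ] 83.8
0.09 1500 [400. 114.] [ 0.6628 -0.2091  0.0987] [ 661.4 -219.2] [48.5 48. ] 40.9
0.09 1238 [286. 198.] [ 0.5892 -0.0989  0.1033] [582.4 -98.7] [48.  46.7] 87.2
0.043 544 [266.  16.] [ 0.7636 -0.0875  0.046 ] [765.8 -87.7] [66.6 25.2] 87.3
0.043 292 [419.  12.] [ 0.7584 -0.2403  0.0497] [ 758.7 -240. ] [45.2  2.5] 58.0
0.043 986 [236. 159.] [ 0.6237 -0.0441  0.0505] [623.3 -43.7] [213.8   5.3] 84.5
0.043 1082 [235. 189.] [ 0.5892 -0.0396  0.0511] [588.6 -39. ] [42.6 43. ] 20.9
0.043 4835 [469. 225.] [ 0.5301 -0.3172  0.0541] [ 504. -331.] [170.2 112.7] 86.9
0.043 204 [313. 325.] [ 0.3938 -0.1266  0.0495] [ 388.3 -127.3] [22.7 55.7] 4.6
```

Request:
{"method": "servo_tool", "body": {"commands": [0, 0.0005, 0.03, 0, 0, 0, 0.091, 0, 0, 0.03, 0, 0, 0, 0.091, 0, 0, 0.03, 0, 0, 0, 0.091, 0, 0, 0.03, 0, 0, 0, 0.09, 0, 0, 0.02, 0, 0, 0, 0.08, 0, 0, 0.009, 0, 0, 0, 0.072, 0, 0, 0, 0, 0, 0, 0.062, 0, 0, 0, 0, 0, 0, 0.056, 0, 0, 0, 0, 0, 0, 0.05, 0, 0, 0, 0, 0, 0, 0.045, 0, 0, 0, 0, 0, 0, 0.042, 0, 0, 0, 0, 0, 0, 0.042], "grip_force": 25}}

```text
clock: 16.85
tcp_pos: [0.581, -0.0963, 0.2557]
tool_rot: [0.0, 1.0, -0.026, 0.001]
ft_force: [-1.0, -0.8, 7.6]
width: 0.0477
grasp_force: 25.0
```

```bash
python3 - <<'E'
from h import *
tgt(.481,.331,.402,-3)
E
```

```text
turn [ 0.0005 -0.0018  0.0002] then shift mm [-122.3 -421.5 -146.3] t 16.85 tcp [ 0.581  -0.0963  0.2557] w 0.0477
```

Request:
{"method": "servo_tool", "body": {"commands": [0, 0, -0.015, 0, 0, 0, 0.042, 0, 0, -0.03, 0, 0, 0, 0.042, 0, 0, -0.035, 0, 0, 0, 0.042, 0, 0, -0.035, 0, 0, 0, 0.042, 0, 0, -0.022, 0, 0, 0, 0.042, 0, 0, -0.009, 0, 0, 0, 0.042, -0.0035, -0.012, 0, 0, 0, 0, 0.042, -0.007, -0.024, 0, 0, 0, 0, 0.042, -0.01, -0.0345, 0, 0, 0, 0, 0.042, -0.01, -0.0345, 0, 0, 0, 0, 0.042, -0.01, -0.0345, 0, 0, 0, 0, 0.042, -0.01, -0.0345, 0, 0, 0, 0, 0.042]}}

```text
clock: 18.05
tcp_pos: [0.5381, 0.0821, 0.3991]
tool_rot: [0.0, 1.0, -0.026, -0.001]
ft_force: [-0.2, 0.2, -3.1]
width: 0.0479
grasp_force: 25.0
```

Request:
{"method": "servo_tool", "body": {"commands": [-0.01, -0.0345, 0, 0, 0, 0, 0.042, -0.01, -0.0345, 0, 0, 0, 0, 0.042, -0.01, -0.0345, 0, 0, 0, 0, 0.042, -0.01, -0.0345, 0, 0, 0, 0, 0.042, -0.01, -0.0345, 0, 0, 0, 0, 0.042, -0.009, -0.031, 0, 0, 0, 0, 0.042, -0.007, -0.024, 0, 0, 0, 0, 0.042, -0.0035, -0.012, 0, 0, 0, 0, 0.042, -0.002, -0.008, 0, 0, 0, 0, 0.042, 0, 0, 0, 0, 0, 0, 0.042, 0, 0, 0, 0, 0, 0, 0.042, 0, 0, 0, 0, 0, 0, 0.042]}}

```text
clock: 19.25
tcp_pos: [0.4811, 0.3303, 0.4006]
tool_rot: [0.0, 1.0, -0.027, -0.0]
ft_force: [0.2, -0.2, -2.0]
width: 0.0479
grasp_force: 25.0
```

Request:
{"method": "servo_tool", "body": {"commands": [0, 0, 0.02, 0, 0, 0, 0.042, 0, 0, 0.035, 0, 0, 0, 0.042, 0, 0, 0.035, 0, 0, 0, 0.042, 0, 0, 0.03, 0, 0, 0, 0.042, 0, 0, 0.018, 0, 0, 0, 0.042, 0, 0, 0.006, 0, 0, 0, 0.042, 0, 0, 0.002, 0, 0, 0, 0.042, 0, 0, 0, 0, 0, 0, 0.042, 0, 0, 0, 0, 0, 0, 0.06, 0, 0, 0, 0, 0, 0, 0.075, 0, 0, 0, 0, 0, 0, 0.091, 0, 0, 0, 0, 0, 0, 0.091]}}

```text
clock: 20.45
tcp_pos: [0.4809, 0.3312, 0.2551]
tool_rot: [-0.0, 1.0, -0.026, 0.0]
ft_force: [0.3, -0.1, 0.6]
width: 0.0768
grasp_force: 0.0
```

Request:
{"method": "servo_tool", "body": {"commands": [0, 0, 0, 0, 0, 0, 0.091, 0, 0, -0.02, 0, 0, 0, 0.091, 0, 0, -0.035, 0, 0, 0, 0.091, 0, 0, -0.045, 0, 0, 0, 0.091, 0, 0, -0.045, 0, 0, 0, 0.091, 0, 0, -0.002, 0, 0, 0, 0.091, 0, 0, 0, 0, 0, 0, 0.091, 0, 0, 0, 0, 0, 0, 0.091]}}

```text
clock: 21.25
tcp_pos: [0.4805, 0.331, 0.4008]
tool_rot: [0.0, 1.0, -0.026, -0.001]
ft_force: [-0.4, 0.1, -0.4]
width: 0.0913
grasp_force: 0.0
```

```bash
python3 - <<'E'
from h import *
tgt(.5862,-.037,.213,-5.6)
E
python3 look.py w7 | grep -E "^(0.113)"
python3 - <<'E'
from h import *
p,d=get_image("top");cv2.imwrite("pics/top1.png",p);P=cloud(get_calibration("top"),d);P[d==0]=np.nan
m=np.zeros(d.shape,bool);m[180:225,270:320]=1;m&=(P[...,2]>.043)&(P[...,2]<.056)&(p.min(2)>150);Q=P[m]
print(m.sum(),Q.mean(0),cv2.minEnclosingCircle((Q[:,:2]*1000).astype(np.float32)))
E
```

```text
turn [0.0008 0.0013 0.0457] then shift mm [141.1 356.  187.8] t 21.25 tcp [0.4805 0.331  0.4008] w 0.0913
0.113 2652 [288. 119.] [0.5637 0.3211 0.1233] [563.6 320.9] [47.9 47.9] 86.3
0.113 945 [283. 210.] [0.4836 0.3293 0.1246] [482.2 329.3] [31.4 30.9] 23.1
0.113 465 [282. 281.] [0.4103 0.3342 0.1242] [410.2 334.1] [30.3 16.6] 86.6
326 [ 0.5876658  -0.03567545  0.04970976] ((612.3649291992188, -34.593238830566406), 48.251522064208984)
```

View pics/top1.png

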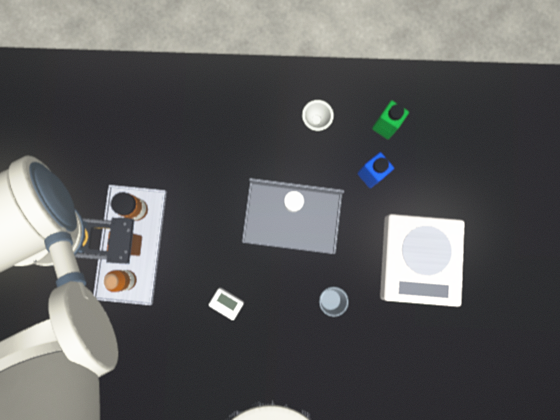

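All three bottles stand in the tray (top view (125,205), (125,245), (118,282)). The pot is untouched at (294,201).

Request:
{"method": "servo_tool", "body": {"commands": [0, 0, 0, 0, 0, 0.0457, 0.091, 0.007, 0.017, 0, 0, 0, 0, 0.091, 0.014, 0.034, 0, 0, 0, 0, 0.091, 0.015, 0.038, 0, 0, 0, 0, 0.091, 0.015, 0.038, 0, 0, 0, 0, 0.091, 0.015, 0.038, 0, 0, 0, 0, 0.091, 0.015, 0.038, 0, 0, 0, 0, 0.091, 0.015, 0.038, 0, 0, 0, 0, 0.091, 0.015, 0.038, 0, 0, 0, 0, 0.091, 0.015, 0.038, 0, 0, 0, 0, 0.091, 0.01, 0.025, 0, 0, 0, 0, 0.091, 0.0051, 0.014, 0, 0, 0, 0, 0.091]}}

```text
clock: 22.55
tcp_pos: [0.5868, -0.039, 0.4005]
tool_rot: [-0.0, 0.999, -0.05, -0.001]
ft_force: [-0.2, 0.3, 0.4]
width: 0.0911
grasp_force: 0.0
```

Request:
{"method": "servo_tool", "body": {"commands": [0, 0, 0, 0, 0, 0, 0.091, 0, 0, 0.03, 0, 0, 0, 0.091, 0, 0, 0.03, 0, 0, 0, 0.091, 0, 0, 0.02, 0, 0, 0, 0.091, 0, 0, 0, 0, 0, 0, 0.091, 0, 0, 0, 0, 0, 0, 0.091]}}

```text
clock: 23.15
tcp_pos: [0.5864, -0.0359, 0.322]
tool_rot: [-0.0, 0.999, -0.048, -0.0]
ft_force: [0.7, 0.3, 0.8]
width: 0.0906
grasp_force: 0.0
```

```bash
python3 - <<'E'
from h import *
tgt(.5865,-.0368,.213,-5.6)
E
python3 look.py w8 | grep -E "^(0.043)"
```

```text
turn [-0.0002  0.0007  0.0009] then shift mm [  0.2   0.9 109. ] t 23.15 tcp [ 0.5864 -0.0359  0.322 ] w 0.0906
0.043 711 [474. 107.] [ 0.6636 -0.2014  0.0497] [ 662.5 -202.9] [32.4 64.2] 86.4
0.043 1703 [287. 174.] [ 0.624  -0.0439  0.0504] [623.6 -44.2] [213.7   4.9] 84.5
0.043 1757 [285. 212.] [ 0.5898 -0.0389  0.0511] [588.7 -38.7] [42.6 42.9] 24.8
0.043 2309 [533. 241.] [ 0.5403 -0.2653  0.0532] [ 531.7 -270.5] [47.4 64.5] 87.0
```

Request:
{"method": "servo_tool", "body": {"commands": [0.0005, 0.0005, 0.03, 0, 0, 0, 0.091, 0, 0, 0.03, 0, 0, 0, 0.091, 0, 0, 0.03, 0, 0, 0, 0.091, 0, 0, 0.015, 0, 0, 0, 0.085, 0, 0, 0.004, 0, 0, 0, 0.075, 0, 0, 0, 0, 0, 0, 0.065, 0, 0, 0, 0, 0, 0, 0.056, 0, 0, 0, 0, 0, 0, 0.05, 0, 0, 0, 0, 0, 0, 0.045, 0, 0, 0, 0, 0, 0, 0.04, 0, 0, 0, 0, 0, 0, 0.038, 0, 0, 0, 0, 0, 0, 0.038], "grip_force": 15}}

```text
clock: 24.4
tcp_pos: [0.5871, -0.0375, 0.2133]
tool_rot: [0.0, 0.999, -0.049, 0.0]
ft_force: [-0.1, 0.4, 6.4]
width: 0.0436
grasp_force: 15.0
```

```bash
python3 - <<'E'
from h import *
tgt(.483,-.327,.40,-5.6)
E
```

```text
turn [ 0.0001 -0.001  -0.0001] then shift mm [ -75.4  298.3 -186.7] t 24.4 tcp [ 0.5871 -0.0375  0.2133] w 0.0436
```

Request:
{"method": "servo_tool", "body": {"commands": [0, 0, -0.015, 0, 0, 0, 0.038, 0, 0, -0.03, 0, 0, 0, 0.038, 0, 0, -0.035, 0, 0, 0, 0.038, 0, 0, -0.035, 0, 0, 0, 0.038, 0, 0, -0.025, 0, 0, 0, 0.038, 0, 0, -0.01, 0, 0, 0, 0.038, -0.003, 0.012, 0, 0, 0, 0, 0.038, -0.006, 0.024, 0, 0, 0, 0, 0.038, -0.0085, 0.034, 0, 0, 0, 0, 0.038, -0.0085, 0.034, 0, 0, 0, 0, 0.038, -0.0085, 0.034, 0, 0, 0, 0, 0.038, -0.0085, 0.034, 0, 0, 0, 0, 0.038]}}

```text
clock: 25.6
tcp_pos: [0.5259, -0.2061, 0.3609]
tool_rot: [-0.0, 0.999, -0.049, -0.001]
ft_force: [0.4, 0.0, -1.3]
width: 0.0435
grasp_force: 15.0
```

Request:
{"method": "servo_tool", "body": {"commands": [-0.0085, 0.034, 0, 0, 0, 0, 0.038, -0.0085, 0.034, 0, 0, 0, 0, 0.038, -0.008, 0.028, 0, 0, 0, 0, 0.038, -0.005, 0.02, 0, 0, 0, 0, 0.038, -0.0024, 0.0103, 0, 0, 0, 0, 0.038, 0, 0, 0, 0, 0, 0, 0.038, 0, 0, 0, 0, 0, 0, 0.038, 0, 0, 0, 0, 0, 0, 0.038]}}

```text
clock: 26.4
tcp_pos: [0.483, -0.326, 0.3624]
tool_rot: [-0.0, 0.999, -0.048, -0.0]
ft_force: [0.4, 0.3, -1.6]
width: 0.0435
grasp_force: 15.0
```

```bash
python3 - <<'E'
from h import *
tgt(.483,-.327,.2755,-5.6);print(get_obs()["grasp_force"])
c=get_calibration("wrist");p,d=get_image("wrist");P=cloud(c,d);P[d==0]=np.nan
Q=P[(P[...,2]>.063)&(P[...,2]<.072)&(P[...,0]>.35)];print(len(Q),cv2.minEnclosingCircle((Q[:,:2]*1000).astype(np.float32)))
cv2.imwrite("pics/w9.png",p)
E
```

```text
turn [-0.0005  0.0005  0.0009] then shift mm [ 0.1  1.  86.9] t 26.4 tcp [ 0.483  -0.326   0.3624] w 0.0435
15.000004023313522
7751 ((491.6481628417969, -210.5315704345703), 175.0536651611328)
```

View pics/w9.png

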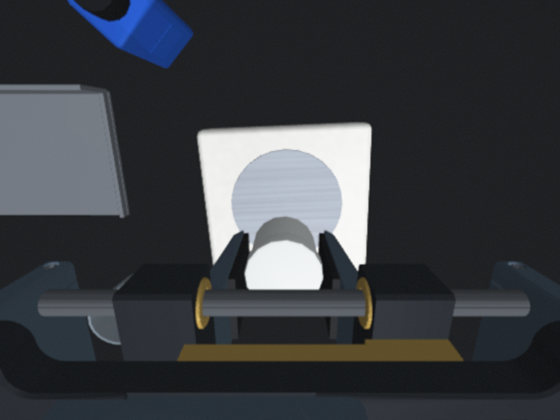

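The pot is held centred over the pan; the pan spans columns 232–341 and the pot is at 285. I'll lower it.

Request:
{"method": "servo_tool", "body": {"commands": [0, 0.0005, 0.02, 0, 0, 0, 0.038, 0, 0, 0.03, 0, 0, 0, 0.038, 0, 0, 0.022, 0, 0, 0, 0.038, 0, 0, 0.01, 0, 0, 0, 0.038, 0, 0, 0.003, 0, 0, 0, 0.038, 0, 0, 0.002, 0, 0, 0, 0.038, 0, 0, 0, 0, 0, 0, 0.038, 0, 0, 0, 0, 0, 0, 0.038]}}

```text
clock: 27.25
tcp_pos: [0.4829, -0.3276, 0.2766]
tool_rot: [0.0, 0.999, -0.049, 0.001]
ft_force: [0.3, -0.3, -0.0]
width: 0.0439
grasp_force: 15.0
```

Request:
{"method": "servo_tool", "body": {"commands": [0, 0, 0, 0, 0, 0, 0.05, 0, 0, 0, 0, 0, 0, 0.06, 0, 0, 0, 0, 0, 0, 0.075, 0, 0, 0, 0, 0, 0, 0.091, 0, 0, 0, 0, 0, 0, 0.091, 0, 0, -0.02, 0, 0, 0, 0.091, 0, 0, -0.035, 0, 0, 0, 0.091, 0, 0, -0.035, 0, 0, 0, 0.091, 0, 0, -0.035, 0, 0, 0, 0.091, 0, 0, 0, 0, 0, 0, 0.091, 0, 0, 0, 0, 0, 0, 0.091, 0, 0, 0, 0, 0, 0, 0.091]}}

```text
clock: 28.45
tcp_pos: [0.4824, -0.3273, 0.3997]
tool_rot: [-0.0, 0.999, -0.049, -0.001]
ft_force: [-0.1, -0.4, -0.3]
width: 0.0912
grasp_force: 0.0
```

```bash
python3 - <<'E'
from h import *
tgt(.5608,.3242,.402,-5.6)
c=get_calibration("wrist");p,d=get_image("wrist");P=cloud(c,d);P[d==0]=np.nan
for a,b in((.1,.125),(.063,.072)):
    Q=P[(P[...,2]>a)&(P[...,2]<b)&(P[...,0]>.41)&(P[...,1]>-.4)&(P[...,1]<-.25)];print(len(Q),Q[:,2].mean(),cv2.minEnclosingCircle((Q[:,:2]*1000).astype(np.float32)))
cv2.imwrite("pics/w10.png",p)
E
```

```text
turn [-0.0009  0.0014 -0.0001] then shift mm [  14.4 -656.    -2.3] t 28.45 tcp [ 0.4824 -0.3273  0.3997] w 0.0912
1594 0.11196208272712008 ((484.2041015625, -329.4783020019531), 21.880659103393555)
5721 0.06737619037325386 ((547.4829711914062, -301.2117614746094), 123.65155792236328)
```

View pics/w10.png

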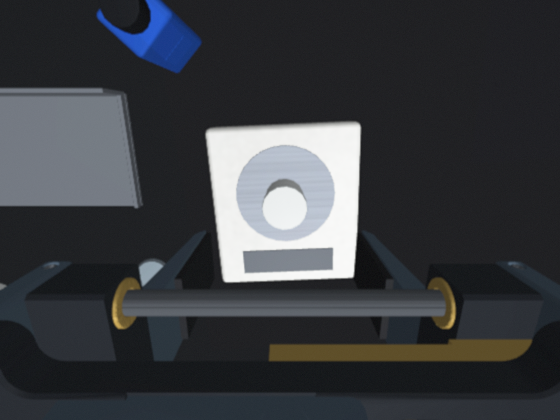

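The pot stands on the middle of the pan at (285,208), top at z=0.112 as expected. I'll fetch the wide-cap bottle next.

Request:
{"method": "servo_tool", "body": {"commands": [0, -0.018, 0, 0, 0, 0, 0.091, 0.001, -0.036, 0, 0, 0, 0, 0.091, 0.001, -0.04, 0, 0, 0, 0, 0.091, 0.001, -0.04, 0, 0, 0, 0, 0.091, 0.001, -0.04, 0, 0, 0, 0, 0.091, 0.001, -0.04, 0, 0, 0, 0, 0.091, 0.001, -0.04, 0, 0, 0, 0, 0.091, 0.001, -0.04, 0, 0, 0, 0, 0.091, 0.001, -0.04, 0, 0, 0, 0, 0.091, 0.001, -0.04, 0, 0, 0, 0, 0.091, 0.001, -0.04, 0, 0, 0, 0, 0.091, 0.001, -0.04, 0, 0, 0, 0, 0.091]}}

```text
clock: 29.7
tcp_pos: [0.5372, 0.1256, 0.4]
tool_rot: [0.0, 0.999, -0.049, -0.001]
ft_force: [0.3, -0.3, -1.1]
width: 0.0908
grasp_force: 0.0
```

Request:
{"method": "servo_tool", "body": {"commands": [0.001, -0.04, 0, 0, 0, 0, 0.091, 0.001, -0.04, 0, 0, 0, 0, 0.091, 0.001, -0.04, 0, 0, 0, 0, 0.091, 0.001, -0.036, 0, 0, 0, 0, 0.091, 0, -0.03, 0, 0, 0, 0, 0.091, 0, -0.016, 0, 0, 0, 0, 0.091, 0, 0, 0, 0, 0, 0, 0.091, 0, 0, 0, 0, 0, 0, 0.091, 0, 0, 0, 0, 0, 0, 0.091]}}

```text
clock: 30.6
tcp_pos: [0.5616, 0.3229, 0.4006]
tool_rot: [0.0, 0.999, -0.049, -0.0]
ft_force: [0.6, 0.6, -0.0]
width: 0.0911
grasp_force: 0.0
```

```bash
python3 - <<'E'
from h import *
tgt(.5606,.3241,.254,-5.6)
E
python3 look.py w11 | grep -E "^(0.113)"
```

```text
turn [ 0.0005  0.0005 -0.001 ] then shift mm [ -1.1  -1.1 146.6] t 30.6 tcp [0.5616 0.3229 0.4006] w 0.0911
0.113 2107 [283. 210.] [0.565  0.3208 0.123 ] [563.6 320.9] [47.9 48.1] 10.4
0.113 468 [283. 281.] [0.4913 0.3285 0.123 ] [491.1 328.6] [31.  14.9] 84.9
```

Request:
{"method": "servo_tool", "body": {"commands": [-0.0008, -0.0008, 0.03, 0, 0, 0, 0.091, 0, 0, 0.03, 0, 0, 0, 0.091, 0, 0, 0.03, 0, 0, 0, 0.091, 0, 0, 0.03, 0, 0, 0, 0.09, 0, 0, 0.02, 0, 0, 0, 0.08, 0, 0, 0.0066, 0, 0, 0, 0.075, 0, 0, 0, 0, 0, 0, 0.065, 0, 0, 0, 0, 0, 0, 0.06, 0, 0, 0, 0, 0, 0, 0.055, 0, 0, 0, 0, 0, 0, 0.05, 0, 0, 0, 0, 0, 0, 0.045, 0, 0, 0, 0, 0, 0, 0.045], "grip_force": 25}}

```text
clock: 31.85
tcp_pos: [0.5613, 0.3249, 0.2552]
tool_rot: [-0.0, 0.999, -0.049, 0.001]
ft_force: [-0.0, -2.3, 7.5]
width: 0.0522
grasp_force: 24.9
```

```bash
python3 - <<'E'
from h import *
tgt(.5928,.0162,.405,-5.6)
E
```

```text
turn [-0.0006 -0.0016  0.    ] then shift mm [  61.5  304.1 -149.8] t 31.85 tcp [0.5613 0.3249 0.2552] w 0.0522
```

Request:
{"method": "servo_tool", "body": {"commands": [0, 0, -0.015, 0, 0, 0, 0.045, 0, 0, -0.03, 0, 0, 0, 0.045, 0, 0, -0.035, 0, 0, 0, 0.045, 0, 0, -0.035, 0, 0, 0, 0.045, 0, 0, -0.022, 0, 0, 0, 0.045, 0, 0, -0.008, 0, 0, 0, 0.045, 0.0025, 0.012, 0, 0, 0, 0, 0.045, 0.005, 0.024, 0, 0, 0, 0, 0.045, 0.007, 0.034, 0, 0, 0, 0, 0.045, 0.007, 0.034, 0, 0, 0, 0, 0.045, 0.007, 0.034, 0, 0, 0, 0, 0.045, 0.007, 0.034, 0, 0, 0, 0, 0.045]}}

```text
clock: 33.05
tcp_pos: [0.5789, 0.148, 0.3975]
tool_rot: [0.0, 0.999, -0.049, -0.001]
ft_force: [0.4, 1.0, -1.7]
width: 0.0519
grasp_force: 24.9
```

Request:
{"method": "servo_tool", "body": {"commands": [0.007, 0.034, 0, 0, 0, 0, 0.045, 0.007, 0.034, 0, 0, 0, 0, 0.045, 0.006, 0.03, 0, 0, 0, 0, 0.045, 0.004, 0.02, 0, 0, 0, 0, 0.045, 0.0025, 0.014, 0, 0, 0, 0, 0.045, 0, 0, 0, 0, 0, 0, 0.045, 0, 0, 0, 0, 0, 0, 0.045, 0, 0, 0, 0, 0, 0, 0.045, 0, 0, 0, 0, 0, 0, 0.045]}}

```text
clock: 33.95
tcp_pos: [0.5929, 0.017, 0.399]
tool_rot: [-0.0, 0.999, -0.048, -0.0]
ft_force: [0.0, 0.3, -1.3]
width: 0.0518
grasp_force: 24.9
```

```bash
python3 - <<'E'
from h import *
tgt(.5933,.0162,.2553,-5.6)
E
```

```text
turn [-0.0001  0.0002  0.001 ] then shift mm [  0.5   0.8 143.7] t 33.95 tcp [0.5929 0.017  0.399 ] w 0.0518
```

Request:
{"method": "servo_tool", "body": {"commands": [0.0003, 0.0004, 0.02, 0, 0, 0, 0.045, 0, 0, 0.035, 0, 0, 0, 0.045, 0, 0, 0.035, 0, 0, 0, 0.045, 0, 0, 0.03, 0, 0, 0, 0.045, 0, 0, 0.015, 0, 0, 0, 0.045, 0, 0, 0.006, 0, 0, 0, 0.045, 0, 0, 0.0025, 0, 0, 0, 0.045, 0, 0, 0, 0, 0, 0, 0.045, 0, 0, 0, 0, 0, 0, 0.06, 0, 0, 0, 0, 0, 0, 0.075, 0, 0, 0, 0, 0, 0, 0.091, 0, 0, 0, 0, 0, 0, 0.091]}}

```text
clock: 35.15
tcp_pos: [0.5933, 0.0158, 0.2559]
tool_rot: [-0.0, 0.999, -0.049, 0.0]
ft_force: [0.9, 0.4, 0.2]
width: 0.0809
grasp_force: 0.0
```

Request:
{"method": "servo_tool", "body": {"commands": [0, 0, 0, 0, 0, 0, 0.091, 0, 0, -0.02, 0, 0, 0, 0.091, 0, 0, -0.035, 0, 0, 0, 0.091, 0, 0, -0.045, 0, 0, 0, 0.091, 0, 0, -0.045, 0, 0, 0, 0.091, 0, 0, 0, 0, 0, 0, 0.091, 0, 0, 0, 0, 0, 0, 0.091, 0, 0, 0, 0, 0, 0, 0.091]}}

```text
clock: 35.95
tcp_pos: [0.5929, 0.0158, 0.3996]
tool_rot: [-0.0, 0.999, -0.049, -0.001]
ft_force: [0.3, 0.1, 0.1]
width: 0.091
grasp_force: 0.0
```

```bash
python3 - <<'E'
from h import *
tgt(.4809,.3312,.402,-3)
E
python3 look.py w12 | grep -E "^(0.113)"
```

```text
turn [ 0.      0.0017 -0.0454] then shift mm [-128.3 -309.1   -2.4] t 35.95 tcp [0.5929 0.0158 0.3996] w 0.091
0.113 1131 [544. 110.] [ 0.6616 -0.2133  0.1205] [ 660.6 -214.8] [31.5 23.2] 15.2
0.113 2146 [284. 209.] [0.5971 0.0131 0.124 ] [595.7  13.2] [47.8 48. ] 5.7
```

Request:
{"method": "servo_tool", "body": {"commands": [0, 0, 0, 0, 0, -0.0454, 0.091, -0.007, -0.017, 0, 0, 0, 0, 0.091, -0.014, -0.034, 0, 0, 0, 0, 0.091, -0.015, -0.036, 0, 0, 0, 0, 0.091, -0.015, -0.036, 0, 0, 0, 0, 0.091, -0.015, -0.036, 0, 0, 0, 0, 0.091, -0.015, -0.036, 0, 0, 0, 0, 0.091, -0.015, -0.036, 0, 0, 0, 0, 0.091, -0.013, -0.031, 0, 0, 0, 0, 0.091, -0.01, -0.025, 0, 0, 0, 0, 0.091, -0.0063, -0.014, 0, 0, 0, 0, 0.091, -0.003, -0.0081, 0, 0, 0, 0, 0.091]}}

```text
clock: 37.2
tcp_pos: [0.4804, 0.3324, 0.4]
tool_rot: [0.0, 1.0, -0.026, -0.001]
ft_force: [0.4, -0.4, -0.6]
width: 0.0909
grasp_force: 0.0
```

Request:
{"method": "servo_tool", "body": {"commands": [0, 0, 0, 0, 0, 0, 0.091, 0, 0, 0, 0, 0, 0, 0.091, 0, 0, 0, 0, 0, 0, 0.091, 0, 0, 0, 0, 0, 0, 0.091]}}

```text
clock: 37.6
tcp_pos: [0.4817, 0.3304, 0.4006]
tool_rot: [0.0, 1.0, -0.027, 0.0]
ft_force: [0.6, -0.3, -0.5]
width: 0.091
grasp_force: 0.0
```

```bash
python3 - <<'E'
from h import *
tgt(.4809,.3312,.254,-3)
E
python3 look.py w13 | grep -E "^(0.113|0.09)"
```

```text
turn [ 0.0001 -0.     -0.0012] then shift mm [ -0.8  -0.7 146.6] t 37.6 tcp [0.4817 0.3304 0.4006] w 0.091
0.113 943 [283. 212.] [0.4836 0.3293 0.1247] [482.4 329.5] [30.9 30.8] 85.1
0.113 418 [282. 281.] [0.4112 0.3342 0.1241] [411.  334.1] [30.4 15.2] 88.2
0.09 1264 [283. 199.] [0.4895 0.329  0.1022] [482.6 329.3] [48.  46.8] 86.9
0.09 772 [282. 267.] [0.4139 0.3339 0.1   ] [407.8 334.3] [46.3 36.2] 86.3
```

Request:
{"method": "servo_tool", "body": {"commands": [-0.0005, -0.0004, 0.03, 0, 0, 0, 0.091, 0, 0, 0.03, 0, 0, 0, 0.091, 0, 0, 0.03, 0, 0, 0, 0.091, 0, 0, 0.03, 0, 0, 0, 0.09, 0, 0, 0.02, 0, 0, 0, 0.08, 0, 0, 0.0066, 0, 0, 0, 0.075, 0, 0, 0, 0, 0, 0, 0.065, 0, 0, 0, 0, 0, 0, 0.06, 0, 0, 0, 0, 0, 0, 0.055, 0, 0, 0, 0, 0, 0, 0.05, 0, 0, 0, 0, 0, 0, 0.042, 0, 0, 0, 0, 0, 0, 0.042], "grip_force": 25}}

```text
clock: 38.85
tcp_pos: [0.481, 0.3317, 0.2547]
tool_rot: [-0.0, 1.0, -0.026, 0.001]
ft_force: [-0.4, -0.8, 6.8]
width: 0.0477
grasp_force: 25.0
```

```bash
python3 - <<'E'
from h import *
tgt(.581,-.0959,.402,-3)
E
```

```text
turn [-0.0005 -0.001  -0.    ] then shift mm [ 122.2  421.8 -147.3] t 38.85 tcp [0.481  0.3317 0.2547] w 0.0477
```

Request:
{"method": "servo_tool", "body": {"commands": [0, 0, -0.015, 0, 0, 0, 0.042, 0, 0, -0.03, 0, 0, 0, 0.042, 0, 0, -0.035, 0, 0, 0, 0.042, 0, 0, -0.035, 0, 0, 0, 0.042, 0, 0, -0.022, 0, 0, 0, 0.042, 0, 0, -0.009, 0, 0, 0, 0.042, 0.0035, 0.012, 0, 0, 0, 0, 0.042, 0.007, 0.024, 0, 0, 0, 0, 0.042, 0.01, 0.0345, 0, 0, 0, 0, 0.042, 0.01, 0.0345, 0, 0, 0, 0, 0.042, 0.01, 0.0345, 0, 0, 0, 0, 0.042, 0.01, 0.0345, 0, 0, 0, 0, 0.042]}}

```text
clock: 40.05
tcp_pos: [0.5219, 0.1531, 0.3984]
tool_rot: [0.0, 1.0, -0.026, -0.001]
ft_force: [0.6, 0.3, -2.0]
width: 0.0479
grasp_force: 25.0
```

Request:
{"method": "servo_tool", "body": {"commands": [0.01, 0.0345, 0, 0, 0, 0, 0.042, 0.01, 0.0345, 0, 0, 0, 0, 0.042, 0.01, 0.0345, 0, 0, 0, 0, 0.042, 0.01, 0.0345, 0, 0, 0, 0, 0.042, 0.01, 0.0345, 0, 0, 0, 0, 0.042, 0.009, 0.031, 0, 0, 0, 0, 0.042, 0.007, 0.024, 0, 0, 0, 0, 0.042, 0.0035, 0.012, 0, 0, 0, 0, 0.042, 0.0022, 0.0083, 0, 0, 0, 0, 0.042, 0, 0, 0, 0, 0, 0, 0.042, 0, 0, 0, 0, 0, 0, 0.042, 0, 0, 0, 0, 0, 0, 0.042]}}

```text
clock: 41.25
tcp_pos: [0.5806, -0.0951, 0.3999]
tool_rot: [-0.0, 1.0, -0.026, -0.0]
ft_force: [0.7, -0.4, -1.6]
width: 0.0482
grasp_force: 25.0
```

```bash
python3 - <<'E'
from h import *
tgt(.581,-.0959,.256,-3)
E
```

```text
turn [-0.0003  0.0003  0.0009] then shift mm [  0.5   0.8 143.9] t 41.25 tcp [ 0.5806 -0.0951  0.3999] w 0.0482
```

Request:
{"method": "servo_tool", "body": {"commands": [0.0003, 0.0004, 0.02, 0, 0, 0, 0.042, 0, 0, 0.035, 0, 0, 0, 0.042, 0, 0, 0.035, 0, 0, 0, 0.042, 0, 0, 0.03, 0, 0, 0, 0.042, 0, 0, 0.015, 0, 0, 0, 0.042, 0, 0, 0.006, 0, 0, 0, 0.042, 0, 0, 0.0028, 0, 0, 0, 0.042, 0, 0, 0, 0, 0, 0, 0.042, 0, 0, 0, 0, 0, 0, 0.06, 0, 0, 0, 0, 0, 0, 0.075, 0, 0, 0, 0, 0, 0, 0.091, 0, 0, 0, 0, 0, 0, 0.091]}}

```text
clock: 42.45
tcp_pos: [0.5811, -0.0964, 0.2566]
tool_rot: [0.0, 1.0, -0.026, 0.0]
ft_force: [-0.4, 0.4, 0.3]
width: 0.077
grasp_force: 0.0
```

Request:
{"method": "servo_tool", "body": {"commands": [0, 0, 0, 0, 0, 0, 0.091, 0, 0, -0.02, 0, 0, 0, 0.091, 0, 0, -0.035, 0, 0, 0, 0.091, 0, 0, -0.045, 0, 0, 0, 0.091, 0, 0, -0.045, 0, 0, 0, 0.091, 0, 0, 0, 0, 0, 0, 0.091, 0, 0, 0, 0, 0, 0, 0.091, 0, 0, 0, 0, 0, 0, 0.091]}}

```text
clock: 43.25
tcp_pos: [0.5807, -0.0964, 0.4003]
tool_rot: [-0.0, 1.0, -0.026, -0.001]
ft_force: [-1.0, -0.8, -1.3]
width: 0.0908
grasp_force: 0.0
```

```bash
python3 - <<'E'
from h import *
tgt(.4012,.3368,.402,-5.6)
E
python3 look.py w14 | grep -E "^(0.113|0.09)"
```

```text
turn [-0.0003  0.0017  0.0453] then shift mm [-220.9 -413.6   -1.7] t 43.25 tcp [ 0.5807 -0.0964  0.4003] w 0.0908
0.113 1235 [420. 114.] [ 0.6618 -0.2177  0.121 ] [ 661.4 -218.6] [31.1 31.2] 52.6
0.113 2289 [164. 202.] [0.5968 0.0112 0.1236] [595.6  12.7] [47.6 48. ] 83.1
0.113 961 [284. 211.] [ 0.584  -0.0986  0.1255] [582.7 -98.4] [30.9 31. ] 45.8
0.09 1543 [400. 114.] [ 0.6629 -0.209   0.0988] [ 661.4 -219.2] [48.5 48.1] 41.4
0.09 417 [186. 187.] [ 0.6054 -0.0031  0.0993] [601.6   1.8] [51.5 26.2] 30.4
0.09 1281 [284. 198.] [ 0.5897 -0.0989  0.1033] [582.9 -98.6] [48.1 47. ] 87.1
```

Request:
{"method": "servo_tool", "body": {"commands": [0, 0, 0, 0, 0, 0.0453, 0.091, -0.01, -0.018, 0, 0, 0, 0, 0.091, -0.019, -0.036, 0, 0, 0, 0, 0.091, -0.019, -0.036, 0, 0, 0, 0, 0.091, -0.019, -0.036, 0, 0, 0, 0, 0.091, -0.019, -0.036, 0, 0, 0, 0, 0.091, -0.019, -0.036, 0, 0, 0, 0, 0.091, -0.019, -0.036, 0, 0, 0, 0, 0.091, -0.019, -0.036, 0, 0, 0, 0, 0.091, -0.019, -0.036, 0, 0, 0, 0, 0.091, -0.019, -0.036, 0, 0, 0, 0, 0.091, -0.019, -0.034, 0, 0, 0, 0, 0.091]}}

```text
clock: 44.5
tcp_pos: [0.417, 0.299, 0.4004]
tool_rot: [0.0, 0.999, -0.048, -0.001]
ft_force: [0.7, 0.1, 0.7]
width: 0.0912
grasp_force: 0.0
```

Request:
{"method": "servo_tool", "body": {"commands": [-0.0129, -0.025, 0, 0, 0, 0, 0.091, -0.008, -0.0126, 0, 0, 0, 0, 0.091, 0, 0, 0, 0, 0, 0, 0.091, 0, 0, 0, 0, 0, 0, 0.091, 0, 0, 0, 0, 0, 0, 0.091]}}

```text
clock: 45.0
tcp_pos: [0.4019, 0.3359, 0.401]
tool_rot: [0.0, 0.999, -0.049, -0.0]
ft_force: [-0.9, -0.1, 1.3]
width: 0.091
grasp_force: 0.0
```

```bash
python3 - <<'E'
from h import *
tgt(.4012,.3368,.253,-5.6)
E
python3 look.py w15 | grep -E "^(0.113|0.09)"
```

```text
turn [ 0.0006  0.0003 -0.0008] then shift mm [ -0.8  -0.9 148. ] t 45.0 tcp [0.4019 0.3359 0.401 ] w 0.091
0.113 904 [283. 212.] [0.4034 0.3345 0.125 ] [402.4 334.6] [30.9 31. ] 55.7
0.09 751 [283. 196.] [0.4127 0.3335 0.1   ] [406.  334.3] [45.4 38.8] 87.6
```

Request:
{"method": "servo_tool", "body": {"commands": [-0.0005, -0.0005, 0.03, 0, 0, 0, 0.091, 0, 0, 0.03, 0, 0, 0, 0.091, 0, 0, 0.03, 0, 0, 0, 0.091, 0, 0, 0.03, 0, 0, 0, 0.09, 0, 0, 0.02, 0, 0, 0, 0.08, 0, 0, 0.0075, 0, 0, 0, 0.075, 0, 0, 0, 0, 0, 0, 0.065, 0, 0, 0, 0, 0, 0, 0.06, 0, 0, 0, 0, 0, 0, 0.055, 0, 0, 0, 0, 0, 0, 0.05, 0, 0, 0, 0, 0, 0, 0.042, 0, 0, 0, 0, 0, 0, 0.04], "grip_force": 25}}

```text
clock: 46.25
tcp_pos: [0.4012, 0.3374, 0.2543]
tool_rot: [-0.0, 0.999, -0.049, 0.0]
ft_force: [0.7, -1.4, 6.8]
width: 0.0465
grasp_force: 25.0
```

Request:
{"method": "servo_tool", "body": {"commands": [0, 0, 0, 0, 0, 0, 0.04]}}

```text
clock: 46.35
tcp_pos: [0.4012, 0.3374, 0.2543]
tool_rot: [-0.0, 0.999, -0.049, 0.0]
ft_force: [-0.7, -1.1, 7.5]
width: 0.0467
grasp_force: 25.0
```

```bash
python3 - <<'E'
from h import *
tgt(.5311,-.0316,.402,-5.6)
E
```

```text
turn [-0.0006 -0.0008  0.0002] then shift mm [ 165.2  354.6 -147.7] t 46.35 tcp [0.4012 0.3374 0.2543] w 0.0467
```

Request:
{"method": "servo_tool", "body": {"commands": [0, 0, -0.015, 0, 0, 0, 0.04, 0, 0, -0.03, 0, 0, 0, 0.04, 0, 0, -0.035, 0, 0, 0, 0.04, 0, 0, -0.035, 0, 0, 0, 0.04, 0, 0, -0.025, 0, 0, 0, 0.04, 0, 0, -0.007, 0, 0, 0, 0.04, 0.006, 0.013, 0, 0, 0, 0, 0.04, 0.012, 0.026, 0, 0, 0, 0, 0.04, 0.015, 0.032, 0, 0, 0, 0, 0.04, 0.016, 0.034, 0, 0, 0, 0, 0.04, 0.016, 0.034, 0, 0, 0, 0, 0.04, 0.016, 0.034, 0, 0, 0, 0, 0.04]}}

```text
clock: 47.55
tcp_pos: [0.4647, 0.155, 0.3992]
tool_rot: [0.0, 0.999, -0.049, -0.001]
ft_force: [1.2, 0.3, -1.4]
width: 0.0467
grasp_force: 24.9
```

Request:
{"method": "servo_tool", "body": {"commands": [0.016, 0.034, 0, 0, 0, 0, 0.04, 0.016, 0.034, 0, 0, 0, 0, 0.04, 0.016, 0.034, 0, 0, 0, 0, 0.04, 0.015, 0.032, 0, 0, 0, 0, 0.04, 0.012, 0.026, 0, 0, 0, 0, 0.04, 0.006, 0.013, 0, 0, 0, 0, 0.04, 0.0032, 0.0086, 0, 0, 0, 0, 0.04, 0, 0, 0, 0, 0, 0, 0.04, 0, 0, 0, 0, 0, 0, 0.04, 0, 0, 0, 0, 0, 0, 0.04]}}

```text
clock: 48.55
tcp_pos: [0.5306, -0.0308, 0.4006]
tool_rot: [-0.0, 0.999, -0.048, -0.0]
ft_force: [0.5, -0.9, -2.4]
width: 0.0463
grasp_force: 24.9
```

```bash
python3 - <<'E'
from h import *
tgt(.5311,-.0316,.2555,-5.6)
E
```

```text
turn [-0.0002  0.0004  0.0011] then shift mm [  0.6   0.8 145.1] t 48.55 tcp [ 0.5306 -0.0308  0.4006] w 0.0463
```

Request:
{"method": "servo_tool", "body": {"commands": [0.0003, 0.0004, 0.02, 0, 0, 0, 0.04, 0, 0, 0.035, 0, 0, 0, 0.04, 0, 0, 0.035, 0, 0, 0, 0.04, 0, 0, 0.03, 0, 0, 0, 0.04, 0, 0, 0.015, 0, 0, 0, 0.04, 0, 0, 0.007, 0, 0, 0, 0.04, 0, 0, 0.0028, 0, 0, 0, 0.04, 0, 0, 0, 0, 0, 0, 0.04, 0, 0, 0, 0, 0, 0, 0.055, 0, 0, 0, 0, 0, 0, 0.07, 0, 0, 0, 0, 0, 0, 0.085, 0, 0, 0, 0, 0, 0, 0.085]}}

```text
clock: 49.75
tcp_pos: [0.5313, -0.0322, 0.2563]
tool_rot: [0.0, 0.999, -0.049, 0.0]
ft_force: [-0.1, -0.7, 0.4]
width: 0.0756
grasp_force: 0.0
```

Request:
{"method": "servo_tool", "body": {"commands": [0, 0, 0, 0, 0, 0, 0.091, 0, 0, -0.02, 0, 0, 0, 0.091, 0, 0, -0.035, 0, 0, 0, 0.091, 0, 0, -0.045, 0, 0, 0, 0.091, 0, 0, -0.045, 0, 0, 0, 0.091, 0, 0, 0, 0, 0, 0, 0.091, 0, 0, 0, 0, 0, 0, 0.091, 0, 0, 0, 0, 0, 0, 0.091]}}

```text
clock: 50.55
tcp_pos: [0.5308, -0.0321, 0.4001]
tool_rot: [-0.0, 0.999, -0.049, -0.001]
ft_force: [-1.3, 0.6, 0.0]
width: 0.0913
grasp_force: 0.0
```

```bash
python3 look.py w16 | grep -E "^(0.113|0.09)"; python3 - <<'E'
from h import *
p,d=get_image("scene");cv2.imwrite("pics/scene2.png",p);print(get_obs()["tcp_pos"])
E
```

```text
0.113 1664 [499.  34.] [ 0.6611 -0.2169  0.1208] [ 661.4 -219. ] [31.3 31.8] 27.2
0.113 2538 [223. 147.] [0.596  0.0124 0.1241] [595.4  13.1] [48.  47.8] 82.8
0.113 1122 [351. 150.] [ 0.583  -0.0973  0.1259] [582.3 -98. ] [31. 31.] 44.0
0.113 922 [284. 211.] [ 0.5337 -0.0347  0.126 ] [532.6 -34.9] [30.6 31.1] 84.9
0.09 2133 [471.  43.] [ 0.6601 -0.2082  0.0987] [ 661.2 -218.6] [48.2 48.6] 41.3
0.09 213 [246. 136.] [ 0.6018 -0.0053  0.0998] [599.5  -0.8] [50.9 22.3] 16.8
0.09 1528 [342. 145.] [ 0.5853 -0.0938  0.1034] [582.1 -98.4] [48.1 48. ] 87.1
0.09 739 [284. 194.] [ 0.5431 -0.0354  0.1008] [536.8 -34.8] [45.7 38. ] 88.4
0.09 310 [554. 223.] [ 0.4849 -0.3104  0.0966] [ 483.5 -311.9] [34.3 11.4] 2.4
[ 0.53090748 -0.03212967  0.39972427]
```

View pics/w16.png

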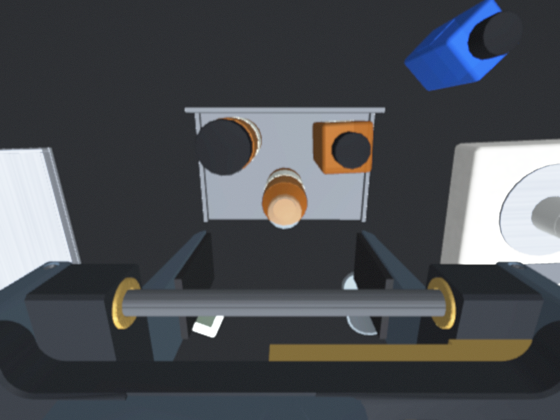

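All bottles are upright and within about 1 mm of their starting readings from the same wrist view: wide-cap (223,147), square (351,150), stoppered (284,211). The pot is on the pan and the gripper is clear, so I'm handing in.

```bash
python3 -c "
from plant import *
print(finish_job())"
```

```text
the job is handed in; nothing more can be done
None
```

The job is handed in at about 51 s of the 144 s limit: the bottles went to the tray, the pot to the middle of the balance pan, and each bottle back upright within about 1 mm of its starting spot.

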